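# Shut the lever-arch file and clamp its papers

## Task

Close up the lever-arch file lying open on the desk: press its steel lever right down until the wire loops are shut and it stays down. Then squeeze the release on the black compressor bar, slide the bar down until it rests on the papers, and let go so that it locks there. Leave everything else on the desk as it is.

Things in the scene. Friction and masses are not known exactly. Their poses are not given: they have to be found in the camera images.
- file: A4 lever-arch file lying open, fixed: blue boards 2.5 mm thick, grey inside, x -159 to +159, y -213 to +409. Origin on the desk midway between the two posts; x along the spine (away from the robot at yaw 0), y across towards the spine and front cover, z up. Papers: x -148 to +148, y -198 to +12, top 18 mm above the desk. Steel posts 6 mm thick, 46 mm high, at x -40 and +40, y 0
- lever (a joint): Angle of the sprung steel lever between the loops, rad: 0 = open, 60 degrees above level; 1.047 = level, on its stop. It turns about a level axis along the file's y, its end moving down and towards file -x. It resists with about 0.3 N m up to 0.4, then less, down to nothing at 0.86: let go before that, it springs open again; beyond, it snaps down and stays. Each loop follows
- lever_hinge (a point): The lever's axis: file x +30, y +32, 14.5 mm above the desk. The lever is 62 mm long and 13 mm wide (24 at its end); the bracket that carries it spans file x +21 to +61, y +22 to +42, 20 mm high
- lever_pad (a point): Middle of the top face of the lever's 24 x 24 mm thumb plate, 47 mm from the hinge along the lever and 3 mm above its centre line. Open (lever 0): file x +9, y +32, 57 mm above the desk; down: file x -17, y +32, 17.5 mm above the desk
- bar (a joint): Height in m of the compressor bar's underside above the papers: 0 = on the papers, 0.020 = top. The black plastic bar, 118 (file x) x 22 (file y) x 6 mm, slides vertically on the posts. It is locked in notches 5 mm apart (0, 0.005 ... 0.020, with 0.5 mm play) unless its release is squeezed; then it slides with about 1 N
- release (a joint): How far the bar's release is squeezed, in m: 0 = out (locked), 0.006 = fully in. It is an upright sprung plate on the bar (4 N at first, 9 N fully in) that slides along file +y towards the bar's fixed upright plate. The bar is free from 3 mm on
- bar_grip (a point): Where to squeeze: midway between the outer faces of the bar's two upright plates, file x 0, y -5.5; moves with the bar, 18 mm above its underside (36 mm above the desk when the bar is down). Release plate: outer face at file y -22; fixed plate: y +11; 33 mm across; 27 squeezed, then centred at y -2.5. Plates 26 mm long (file x); tops 8 mm above this point, bar's top face 12 mm below it
- calculator: grey desk calculator, 75 x 125 x 14 mm, bystander on the front cover; origin at the centre of its underside
- stapler: black stapler, 36 x 150 x 50 mm, bystander on the front cover; origin at the centre of its underside
- note_pad: pad of yellow sticky notes, 76 x 76 x 14 mm, bystander on the front cover; origin at the centre of its underside
- eraser: white eraser in a card sleeve, 22 x 50 x 12 mm, bystander on the papers; origin at the centre of its underside
- pen: black ballpoint pen, 140 x 10 mm, bystander on the papers; origin at the centre of its underside
- mug: white mug, 82 mm wide, 92 mm high, bystander on the right of the desk; origin at the centre of its underside
- smartphone: dark phone, 72 x 148 x 8 mm, bystander on the right of the desk; origin at the centre of its underside
- loops (a point): Midway between the feet of the two steel wire loops (5 mm wire), on their axis: file x 0, y +58, 11 mm up. The loops stand at file x -40 and +40, span y 0 to +58 and swing shut onto the post tops, driven by the lever; shut, their tops are 65 mm above the desk; open they lean back over the spine, up to 81 mm high, their free ends at y +36

How it is judged:
By the outcome, as a careful person would: the job done as asked, in the order asked, and still so for the second after the job is handed in, with the robot touching nothing.
It also fails if it takes over 42 s, if anything falls off the work surface, if the arm or the gripper's body presses on something with over 40 N, if the wrist force passes 120 N, or if a joint passes its speed limit or range.

## Robot

A 6-joint arm with a two-finger parallel gripper is mounted at the origin on the work surface. World frame = base frame: x ahead of the robot, y to its left, z up, the work surface at z = 0. Lengths are in mm, angles in rad, forces in N, time in s.
With the tool pointing down it reaches from about 300 to 775 mm from the base axis. Payload 14.6 kg.
Tool frame: the origin (TCP) lies at the very end of the fingers, on their centre line; the grasp point (between the pads) lies 19 mm behind it (grip_point_offset is the distance from the TCP to the grasp point, in mm); z points along the fingers, y is the line along which they close (so a half turn about z gives the same grasp; the last joint's range is limited). The gripper opens to 94 mm and grips with 3 to 60 N. Pads are 16 mm wide; open, the fingers measure 119 mm over their backs; the gripper's body (75 mm by 177 mm) begins 78 mm behind the grasp point.
Start: joints at [1.125, 0.3, 1.521, -0, 1.321, -0.067], TCP at [203.39, 511.001, 166.546] pointing down, gripper open.
Joint ranges: [-3.03, 3.03], [-0.79, 2.21], [0.23, 2.52], [-1.04, 4.18], [0, 3.07], [-2.55, 2.55]. Speed limits (rad/s): [2.22, 2.22, 2.57, 3.14, 3.14, 3.14].

## Interface

Orientations are given as [roll, pitch, yaw] about the fixed x, y, z axes, in that order (R = Rz(yaw) Ry(pitch) Rx(roll)).
In Python, from cell import read_state, camera, camera_info, sign_off, grip_point_offset gives the robot as it stands.
- The arm moves only by the shell command python3 -m handwheel 'ROWS' [FORCE]. ROWS is text: rows parted by semicolons, each of 5 numbers parted by spaces: the shift along the world's x, y, z in units of 40 mm (1.0 is 40 mm), then the turn about the world's z in units of 5 degrees (1.0 is 5 degrees), then the closure, from 0 (fully open) to 1 (shut). In form: dx dy dz yaw gripper; .... A call has 1 to 12 rows; each row shifts and turns the commanded pose from where the row before left it; what a row does not reach is not made up. A row lasts 1/12 s, in which the tool goes at most 41.7 mm and 7.16 degrees, less where a joint would pass 70% of its speed; a pose out of reach is approached as far as the arm can. A call is refused whole if a number of a shift passes 1 or a number of a turn 1, either way. A call with a gripper value outside its range is refused whole. The fingers move at their own pace and stop on an object; FORCE is the grip in N (left out, the last holds). Time passes only in rows, so rows that do not move let the fingers close. It gives the time, the measured TCP pose, the force, the opening and the grip force at its end, in the units of the state.
- read_state(): the state, without advancing time (a new reading comes with each control period).
- camera(name): name is "side" or "top" or "wrist"; returns (picture, depth): 384x512x3 uint8, red, green, blue; 384x512 float32, mm along the optical axis (not along the pixel's ray), 0 where there is no reading.
- camera_info(name): a dict with "intrinsics" (3x3 intrinsics, pixels), "world_from_camera" (4x4, takes a point from camera to world coordinates). Camera axes: x right, y down, z forward; pixel columns grow to the right and rows downward; lengths in mm; the calibration is good to about 2 mm. A picture is of the moment at which its call begins: read the wrist's pose just before it. camera_info takes no time and is no camera call; for the wrist camera it gives the pose at the moment of the call.
- sign_off(): hands the job in; it is judged then, once.
The state is a dict: "clock": time; "joints": joint angles; "qd": joint speeds; "effort": joint torques, N m; "eef_pos": TCP position; "eef_rot": TCP orientation; "wrist_force": force on the tool from outside, world axes, zero at the start; "moment": the same for the moment, N m; "finger_gap": finger opening in mm; "finger_force": force on a finger pad.
Only numpy, scipy, OpenCV 4.12 (cv2) and the standard library are available. Lean on these libraries where they do the work, as an engineer would, in place of code of your own. Each camera call takes 0.05 s, during which the arm holds its last target. There are 200 camera calls.

## Working session

There is one attempt and no reset: what is moved stays moved. The work goes in short steps, Python scripts to look and compute and a shell command to move; the robot and the scene stay as the last step left them, time stands still between calls to the robot, and variables do not carry over. Pictures are saved under pics/ and viewed, at most 10 in all, crops included, and the job is handed in when it is done.

```bash
mkdir -p pics; cat > h.py <<'E'
import numpy as np,cv2
from cell import *
def snap(n,f):
    i=camera_info(n); p,d=camera(n); cv2.imwrite(f'pics/{f}.png',p[:,:,::-1]); np.savez(f'{f}.npz',d=d,K=i['intrinsics'],T=i['world_from_camera']); return p,d
def pt(f,u,v,z=None):
    a=np.load(f'{f}.npz');K,T,d=a['K'],a['T'],a['d']
    r=np.linalg.inv(K)@[u,v,1]
    if z is None: zz=np.median(d[int(v)-1:int(v)+2,int(u)-1:int(u)+2]); return (T@[*(r*zz),1])[:3].round(1)
    R=T[:3,:3]@r; return (T[:3,3]+R*(z-T[2,3])/R[2]).round(1)
E
python3 - <<'E'
from h import *
s=read_state();print({k:np.round(s[k],3) for k in s}, grip_point_offset)
for n in('top','side'): snap(n,n+'0')
a=cv2.imread('pics/top0.png');cv2.imwrite('pics/t.png',cv2.resize(a,(800,600)))
E
```

```text
{'clock': np.float64(0.0), 'joints': array([ 1.125,  0.3  ,  1.522, -0.   ,  1.321, -0.067]), 'qd': array([-0.001, -0.001, -0.002,  0.003,  0.   , -0.001]), 'effort': array([ 1.0000e-03, -5.3183e+01, -3.5271e+01,  7.1000e-02,  2.5000e-02,
       -0.0000e+00]), 'eef_pos': array([203.27 , 510.726, 165.99 ]), 'eef_rot': array([-3.14 , -0.   ,  2.763]), 'wrist_force': array([-0.075,  0.459, -1.273]), 'moment': array([-0.019, -0.012, -0.003]), 'finger_force': np.float64(0.0), 'finger_gap': np.float64(93.787)} 18.8
```

View pics/t.png

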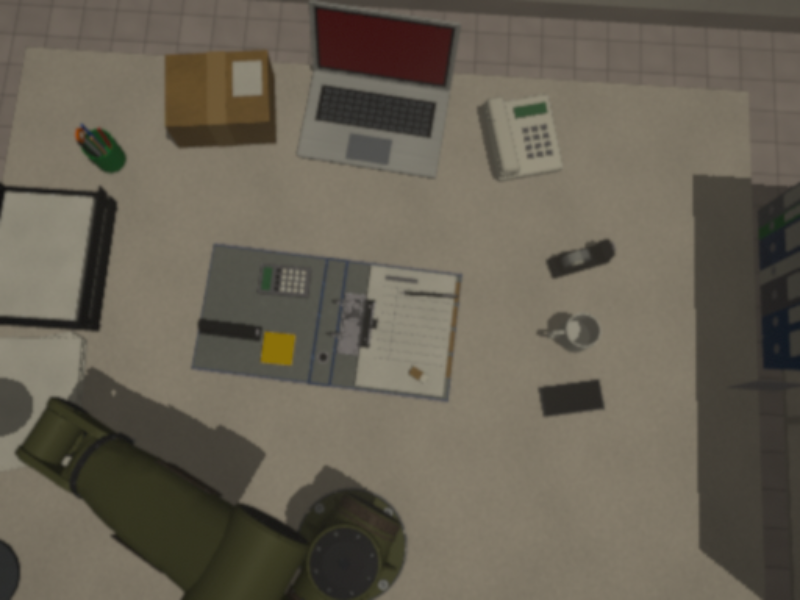

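View pics/side0.png

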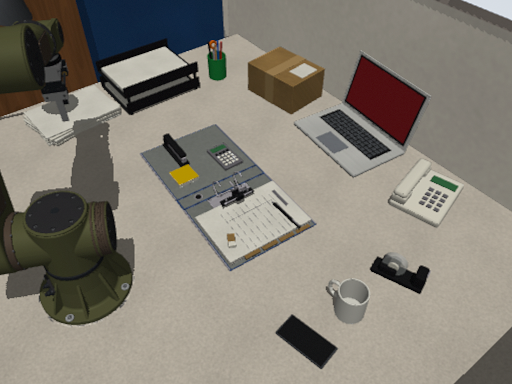

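The top view shows the file at yaw ≈ -6°. Its corners in the 800x600 view are at (213,245), (461,273), (448,400) and (193,369), with the mechanism near (352,322). The side view agrees.

```bash
cat >> h.py <<'E'
def fit(P,Q): # file P -> world Q, 2D rigid
    P=np.array(P,float);Q=np.array(Q,float)[:,:2];p,q=P.mean(0),Q.mean(0)
    A,B=P-p,Q-q; th=np.arctan2((A[:,0]*B[:,1]-A[:,1]*B[:,0]).sum(),(A*B).sum())
    R=np.array([[np.cos(th),-np.sin(th)],[np.sin(th),np.cos(th)]]); o=q-R@p
    return o,th,R,(P@R.T+o-Q).round(1)
E
python3 - <<'E'
from h import *
px=[(213,245),(461,273),(448,400),(193,369)]
P=[(159,409),(159,-213),(-159,-213),(-159,409)]
Q=[pt('top0',u*.64,v*.64,2.5) for u,v in px]
print(Q);o,th,R,e=fit(P,Q);print(o,np.degrees(th),e)
for n,p in dict(pad=(9,32),bar=(0,-5.5),mid=(0,20)).items(): print(n,R@p+o)
i=camera_info('wrist');s=read_state();print(np.round(i['world_from_camera'],2),i['intrinsics'])
E
```

```text
[array([690. , 395. ,   2.5]), array([ 658.3, -223.5,    2.5]), array([ 344.5, -206.5,    2.5]), array([379.3, 408.6,   2.5])]
[512.84821958  -4.46317461] -3.0280182182529214 [[ 3.2  0.6]
 [ 2.1 -2.1]
 [-1.7 -2.3]
 [-3.6  3.8]]
pad [523.52603127  27.0167291 ]
bar [512.55768599  -9.95549563]
mid [513.90470538  15.50890184]
[[ 3.7000e-01  9.0000e-01  2.4000e-01  1.3499e+02]
 [ 9.3000e-01 -3.6000e-01 -1.0000e-01  5.3837e+02]
 [-0.0000e+00  2.6000e-01 -9.7000e-01  3.8411e+02]
 [ 0.0000e+00  0.0000e+00  0.0000e+00  1.0000e+00]] [[281.14626379   0.         253.01373017]
 [  0.         281.14626379 189.76252104]
 [  0.           0.           1.        ]]
```

```bash
python3 -m handwheel '.5 -.8 0 .25 0;.5 -.8 0 .25 0;.5 -.8 0 .25 0;.5 -.8 0 .25 0;.5 -.8 0 .25 0;.5 -.8 0 .25 0;.5 -.8 0 .25 0;.5 -.8 0 .25 0;.5 -.8 0 .25 0;.5 -.8 0 .25 0;.5 -.8 0 .25 0;.5 -.8 0 .25 0'
python3 -m handwheel '.5 -.8 0 .25 0;.5 -.8 0 .25 0;.5 -.8 0 .25 0;.2 -.3 0 0 0;0 0 0 0 0;0 0 0 0 0'
python3 - <<'E'
from h import *
s=read_state();print(s['eef_pos'],s['eef_rot'])
snap('wrist','w1');a=cv2.imread('pics/w1.png');cv2.imwrite('pics/w1b.png',cv2.resize(a,(800,600),interpolation=cv2.INTER_CUBIC))
E
```

```text
clock: 1.1
eef_pos: [443.9, 125.2, 166.5]
eef_rot: [-3.142, -0.0, 3.026]
wrist_force: [0.3, 0.9, 0.1]
finger_gap: 94.1
finger_force: 0.0
clock: 1.6
eef_pos: [511.0, 19.1, 166.0]
eef_rot: [3.141, -0.001, 3.088]
wrist_force: [0.3, 0.6, -0.7]
finger_gap: 93.9
finger_force: 0.0
[511.0456527   19.05491705 166.04580395] [ 3.14138741e+00 -1.14287142e-03  3.08844480e+00]
```

View pics/w1b.png

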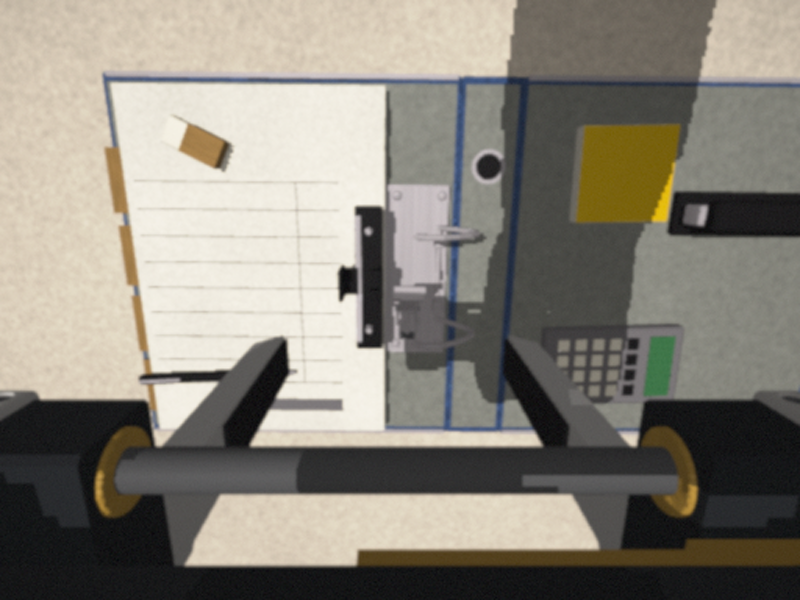

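Wrist view at 800x600: post tops at (369,231) and (369,329), file corners at (105,75) and (157,430), and the paper corner at (387,85). The lever plate is near (408,292) and the release plate at (346,282).

```bash
python3 - <<'E'
from h import *
k=.64
L=[((-40,0),369,231,46),((40,0),369,329,46),((-159,-213),105,75,2.5),((159,-213),157,430,2.5),((-148,12),387,85,18)]
Q=[pt('w1',u*k,v*k,z) for _,u,v,z in L];print(Q)
o,th,R,e=fit([l[0] for l in L],Q);print(o,np.degrees(th),e)
for n,p in dict(pad=(9,32),press=(17,32),bar=(0,-2.5)).items(): print(n,R@p+o)
for q in [(369,250),(369,310),(346,282),(376,283),(408,292),(398,290),(420,292),(300,250)]: print(q,pt('w1',q[0]*k,q[1]*k))
a=cv2.imread('pics/w1.png')[110:235,200:320];cv2.imwrite('pics/c.png',cv2.resize(a,None,fx=4.8,fy=4.8,interpolation=cv2.INTER_CUBIC))
E
```

```text
[array([473.8,   0.7,  46. ]), array([552.8,  -4.7,  46. ]), array([ 344.4, -202.8,    2.5]), array([ 660.4, -222.2,    2.5]), array([366.6,  20.2,  18. ])]
[513.91493903  -0.80022629] -3.2983862967537125 [[ 0.2  0.8]
 [ 1.   1.6]
 [-1.5 -1.5]
 [-0.  -0.4]
 [ 0.3 -0.5]]
pad [524.74117906  30.62894053]
press [532.72792656  30.16865325]
bar [513.77109926  -3.29608488]
(369, 250) [489.5  -0.8  38.6]
(369, 310) [538.8  -4.2  38.9]
(346, 282) [513.7 -20.7  42. ]
(376, 283) [516.6   3.   38.3]
(408, 292) [517.8  28.   68.5]
(398, 290) [516.   20.6  68.1]
(420, 292) [518.2  36.8  68.8]
(300, 250) [489.5 -60.   17.9]
```

View pics/c.png

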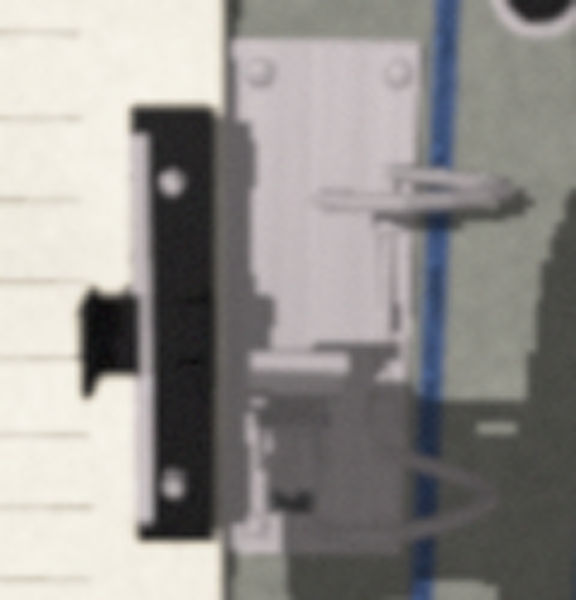

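Bar top is at z 38.6, so the bar is at 0.015. The lever end is where expected. I'll shut the fingers and go above the thumb plate.

```bash
python3 -m handwheel '.31 .15 0 0 1;.31 .14 0 0 1;0 0 0 0 1;0 0 0 0 1;0 0 0 0 1;0 0 0 0 1;0 0 -.6 0 1;0 0 -.6 0 1;0 0 -.6 0 1;0 0 -.48 0 1;0 0 0 0 1;0 0 0 0 1' 10
python3 - <<'E'
from h import *
snap('wrist','w2')
a=cv2.imread('pics/w2.png');cv2.imwrite('pics/w2b.png',cv2.resize(a,(800,600)))
E
```

```text
clock: 2.65
eef_pos: [535.7, 30.6, 75.5]
eef_rot: [-3.142, -0.001, 3.09]
wrist_force: [-0.2, -0.5, 0.8]
finger_gap: 17.6
finger_force: 0.0
```

View pics/w2b.png

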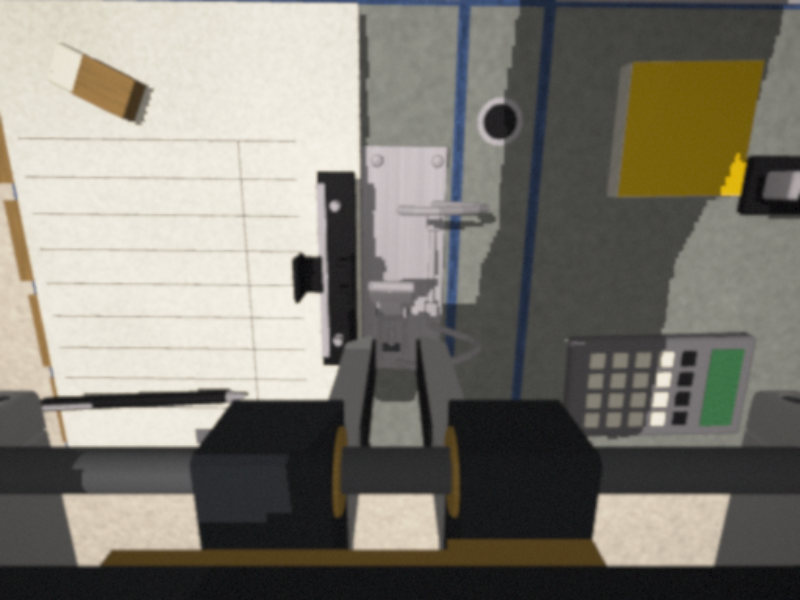

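Closed fingers sit just behind the thumb plate, whose upper edge is at (390,287) with the tips at about row 340. Now the press along the arc.

```bash
python3 -m handwheel '0 0 0 0 1;0 0 0 0 1;0 0 -.2 0 1;0 0 -.19 0 1;-.15 0 -.15 0 1;-.18 0 -.12 0 1;-.12 0 -.12 0 1;-.09 .01 -.13 0 1;0 0 0 0 1'
python3 -m handwheel '-.08 .01 -.12 0 1;-.06 .01 -.13 0 1;-.06 0 -.12 0 1;-.08 .01 -.13 0 1;0 0 0 0 1;0 0 0 0 1'
```

```text
clock: 3.45
eef_pos: [513.4, 31.1, 38.0]
eef_rot: [-3.142, -0.002, 3.09]
wrist_force: [-0.3, 0.5, -0.4]
finger_gap: 0.5
finger_force: 0.0
clock: 3.95
eef_pos: [500.0, 32.5, 20.6]
eef_rot: [-3.141, -0.007, 3.09]
wrist_force: [-38.5, 0.9, 51.9]
finger_gap: 0.2
finger_force: 25.7
```

```bash
python3 - <<'E'
from h import *
snap('wrist','w3')
a=cv2.imread('pics/w3.png')[60:300,150:390];cv2.imwrite('pics/w3b.png',cv2.resize(a,(600,600),interpolation=cv2.INTER_CUBIC))
E
```

```text
(no output)
```

View pics/w3b.png

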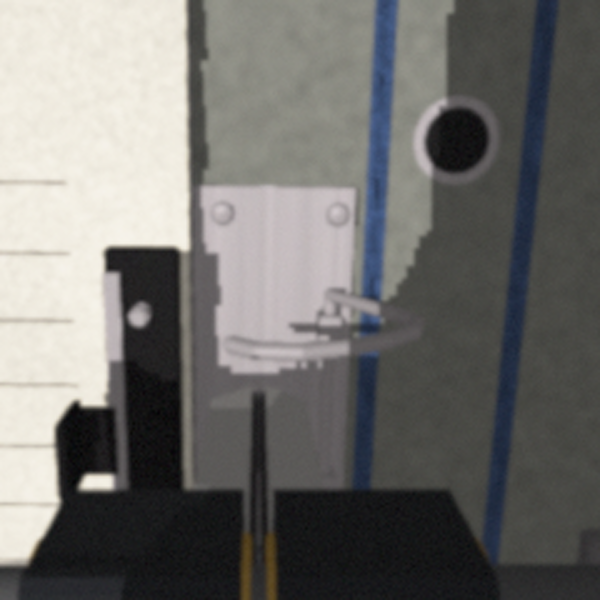

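```bash
python3 - <<'E'
from h import *
s=read_state();print(s['wrist_force'],s['moment'])
o=np.array([513.9,-.8]);t=np.radians(-3.3);R=np.array([[np.cos(t),-np.sin(t)],[np.sin(t),np.cos(t)]])
def F(c,w='w3'):
    p=pt(w,150+c[0]/2.5,60+c[1]/2.5); return (R.T@(p[:2]-o)).round(1),p[2]
for c in [(258,400),(225,400),(240,398),(245,402),(270,394),(275,390),(232,345),(300,350),(380,335),(415,325),(300,327),(335,295),(350,300),(258,430),(240,420),(280,420),(240,450),(290,450),(225,440),(300,430)]: print(c,*F(c))
E
```

```text
[-36.86229845   0.7129118   51.49012291] [1.69360768e-01 7.45252099e+00 4.32313762e-03]
(258, 400) [-22.9  32.4] 65.9
(225, 400) [-24.5  24. ] 70.6
(240, 398) [-24.3  27.8] 68.4
(245, 402) [-24.   29.2] 70.6
(270, 394) [-24.2  35.6] 65.0
(275, 390) [-24.8  36.9] 63.4
(232, 345) [-40.2  25.9] 74.0
(300, 350) [-40.7  42.2] 79.9
(380, 335) [-41.6  62.9] 69.2
(415, 325) [-41.5  73.9] 58.8
(300, 327) [-26.9  46.8] 5.6
(335, 295) [-40.5  57.4] 16.0
(350, 300) [-40.3  61.4] 22.7
(258, 430) [-22.8  32.4] 85.6
(240, 420) [-24.4  28.1] 83.5
(280, 420) [-24.4  37.7] 83.5
(240, 450) [-24.2  28.6] 99.9
(290, 450) [-24.4  39.3] 100.2
(225, 440) [-24.5  25.1] 95.5
(300, 430) [-24.7  42.1] 89.9
```

```bash
python3 - <<'E'
from h import *
snap('side','s1')
a=cv2.imread('pics/s1.png')[150:230,190:290];cv2.imwrite('pics/s1b.png',cv2.resize(a,(750,600),interpolation=cv2.INTER_CUBIC))
E
```

```text
(no output)
```

View pics/s1b.png

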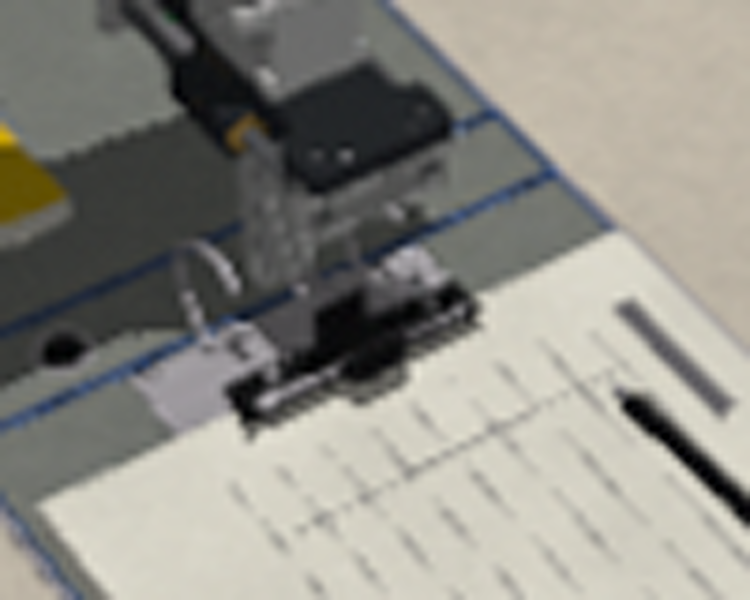

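```bash
python3 -m handwheel '-.1 0 0 0 1;0 0 .1 0 1;0 0 0 0 1'; python3 -m handwheel '0 0 .3 0 1;0 0 .4 0 1;0 0 0 0 1'
```

```text
clock: 4.3
eef_pos: [500.3, 32.3, 24.2]
eef_rot: [3.141, 0.003, 3.09]
wrist_force: [-2.7, 0.5, 11.7]
finger_gap: 0.5
finger_force: 6.0
clock: 4.55
eef_pos: [500.7, 32.3, 53.1]
eef_rot: [3.141, 0.004, 3.09]
wrist_force: [-0.1, -0.5, 0.0]
finger_gap: 0.6
finger_force: 0.0
```

```bash
python3 -m handwheel '0 0 .7 0 1;0 0 .8 0 .5;0 0 0 0 .5;0 0 0 0 .5;0 0 0 0 .5'
python3 - <<'E'
from h import *
snap('wrist','w4')
a=cv2.imread('pics/w4.png')[60:300,150:390];cv2.imwrite('pics/w4b.png',cv2.resize(a,(600,600),interpolation=cv2.INTER_CUBIC))
E
```

```text
clock: 4.97
eef_pos: [498.9, 32.2, 109.8]
eef_rot: [-3.142, -0.001, 3.09]
wrist_force: [-0.3, -0.4, -0.9]
finger_gap: 23.9
finger_force: 0.0
```

View pics/w4b.png

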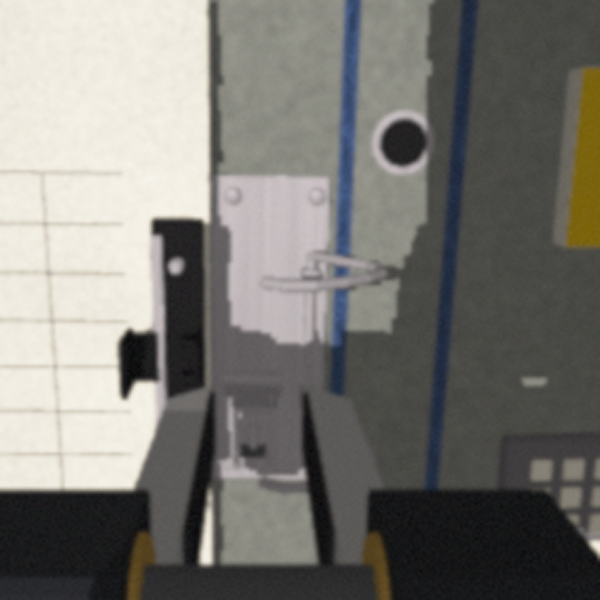

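```bash
python3 - <<'E'
from h import *
o=np.array([513.9,-.8]);t=np.radians(-3.3);R=np.array([[np.cos(t),-np.sin(t)],[np.sin(t),np.cos(t)]])
for v in range(350,470,8):
  print(v,[tuple(np.r_[(R.T@((p:=pt('w4',150+u/2.5,60+v/2.5))[:2]-o)),p[2]].round().astype(int)) for u in (225,240,255,270,285)])
print([tuple(np.r_[(R.T@((p:=pt('w4',150+u/2.5,60+v/2.5))[:2]-o)),p[2]].round(1)) for u,v in ((265,283),(300,285),(240,283))])
E
```

```text
350 [(np.int64(8), np.int64(16), np.int64(5)), (np.int64(8), np.int64(24), np.int64(5)), (np.int64(8), np.int64(31), np.int64(5)), (np.int64(7), np.int64(38), np.int64(5)), (np.int64(7), np.int64(45), np.int64(5))]
358 [(np.int64(11), np.int64(16), np.int64(6)), (np.int64(11), np.int64(24), np.int64(5)), (np.int64(12), np.int64(31), np.int64(5)), (np.int64(11), np.int64(38), np.int64(6)), (np.int64(11), np.int64(45), np.int64(6))]
366 [(np.int64(16), np.int64(16), np.int64(5)), (np.int64(15), np.int64(24), np.int64(6)), (np.int64(15), np.int64(31), np.int64(5)), (np.int64(16), np.int64(38), np.int64(5)), (np.int64(15), np.int64(45), np.int64(6))]
374 [(np.int64(-2), np.int64(19), np.int64(67)), (np.int64(-1), np.int64(25), np.int64(67)), (np.int64(-2), np.int64(31), np.int64(68)), (np.int64(-2), np.int64(37), np.int64(67)), (np.int64(19), np.int64(45), np.int64(6))]
382 [(np.int64(2), np.int64(19), np.int64(68)), (np.int64(1), np.int64(25), np.int64(68)), (np.int64(1), np.int64(31), np.int64(68)), (np.int64(1), np.int64(37), np.int64(69)), (np.int64(23), np.int64(46), np.int64(6))]
3
[... 1693 characters left out ...]
np.int64(51), np.int64(38), np.int64(19)), (np.int64(57), np.int64(46), np.int64(5))]
454 [(np.int64(62), np.int64(16), np.int64(6)), (np.int64(59), np.int64(24), np.int64(11)), (np.int64(56), np.int64(31), np.int64(18)), (np.int64(55), np.int64(38), np.int64(19)), (np.int64(61), np.int64(46), np.int64(5))]
462 [(np.int64(66), np.int64(16), np.int64(6)), (np.int64(66), np.int64(24), np.int64(6)), (np.int64(66), np.int64(31), np.int64(6)), (np.int64(59), np.int64(38), np.int64(19)), (np.int64(66), np.int64(46), np.int64(6))]
[(np.float64(-39.9), np.float64(34.6), np.float64(77.6)), (np.float64(-40.0), np.float64(47.0), np.float64(81.4)), (np.float64(-25.2), np.float64(23.7), np.float64(5.5))]
```

The lever sprang back fully open: its pad reads (9, 31, 57) in file axes, as specified. The finger ended up jammed against the lever's end instead of on top of it. I'll retry from behind the plate, more slowly and with force checks.

```bash
python3 -m handwheel '.5 -.03 0 0 1;.5 -.03 0 0 1;0 0 0 0 1;0 0 0 0 1;0 0 0 0 1;0 0 -.6 0 1;0 0 -.6 0 1;0 0 -.1 0 1;0 0 0 0 1;0 0 0 0 1'
python3 -m handwheel '-.1 0 0 0 1;0 0 0 0 1'
python3 -m handwheel '-.1 0 0 0 1;0 0 0 0 1'
python3 -m handwheel '-.1 0 -.05 0 1;0 0 0 0 1'
```

```text
clock: 5.85
eef_pos: [539.5, 29.8, 59.8]
eef_rot: [3.142, 0.0, 3.09]
wrist_force: [0.1, 0.3, 1.2]
finger_gap: 0.7
finger_force: 0.0
clock: 6.02
eef_pos: [535.4, 29.8, 60.1]
eef_rot: [3.142, 0.001, 3.09]
wrist_force: [1.0, 0.3, 0.4]
finger_gap: 0.6
finger_force: 0.0
clock: 6.18
eef_pos: [531.1, 29.8, 59.5]
eef_rot: [3.142, 0.001, 3.09]
wrist_force: [-0.6, 0.5, 0.4]
finger_gap: 0.4
finger_force: 0.0
clock: 6.35
eef_pos: [526.7, 29.8, 56.7]
eef_rot: [-3.142, -0.0, 3.09]
wrist_force: [0.4, -1.0, -1.3]
finger_gap: 0.6
finger_force: 0.0
```

```bash
python3 -m handwheel '-.07 0 0 0 1;0 0 0 0 1'
python3 -m handwheel '-.07 0 0 0 1;0 0 0 0 1'
python3 - <<'E'
from h import *
snap('wrist','w5')
o=np.array([513.9,-.8]);t=np.radians(-3.3);R=np.array([[np.cos(t),-np.sin(t)],[np.sin(t),np.cos(t)]])
a=np.load('w5.npz')
for u in (246,252,260):
  print(u,[tuple(map(int,np.r_[(R.T@((p:=pt('w5',u,v))[:2]-o)),p[2]].round())) for v in range(186,240,3)])
a=cv2.imread('pics/w5.png')[140:260,190:310];cv2.imwrite('pics/w5b.png',cv2.resize(a,(600,600),interpolation=cv2.INTER_CUBIC))
E
```

```text
clock: 6.52
eef_pos: [524.2, 29.8, 56.9]
eef_rot: [-3.142, -0.0, 3.09]
wrist_force: [-0.8, -0.2, 0.4]
finger_gap: 0.5
finger_force: 0.0
clock: 6.68
eef_pos: [521.4, 29.8, 56.9]
eef_rot: [3.142, -0.0, 3.09]
wrist_force: [-0.5, 0.1, 0.2]
finger_gap: 0.7
finger_force: 0.0
246 [(0, 24, 5), (3, 24, 5), (6, 24, 5), (9, 24, 6), (12, 24, 6), (15, 24, 5), (-2, 25, 68), (0, 25, 69), (4, 25, 66), (11, 25, 54), (-3, 26, 99), (-3, 26, 104), (-3, 26, 109), (-3, 27, 115), (-3, 27, 119), (-3, 27, 124), (-4, 27, 129), (-3, 27, 133)]
252 [(0, 30, 5), (3, 30, 5), (6, 30, 6), (9, 30, 5), (12, 30, 6), (15, 30, 5), (-1, 30, 67), (1, 30, 68), (4, 30, 66), (11, 30, 54), (16, 30, 46), (-2, 30, 100), (-2, 30, 107), (-2, 30, 112), (-2, 30, 117), (-2, 30, 121), (-2, 30, 125), (-2, 30, 129)]
260 [(0, 38, 5), (3, 38, 5), (6, 38, 6), (9, 38, 6), (12, 38, 6), (15, 38, 5), (-2, 36, 68), (1, 36, 68), (4, 36, 66), (10, 37, 54), (-3, 35, 99), (-3, 35, 104), (-3, 35, 110), (-3, 35, 115), (-3, 35, 120), (-3, 35, 124), (-4, 35, 129), (-3, 35, 132)]
```

View pics/w5b.png

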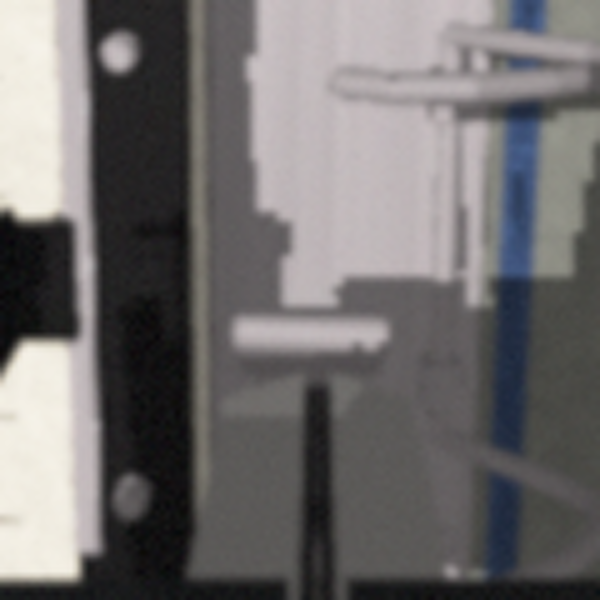

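The finger's visible end in w5 sits at about z 97, yet the reported TCP is at z 57. The real fingertips may end about 40 mm short of the reported TCP, so I'll check that with depth.

```bash
python3 - <<'E'
from h import *
print('w1 finger tips (TCP z 166)')
for u in (170,175,180,330,335,340): print(u,[tuple(pt('w1',u,v).astype(int)) for v in range(208,236,4)])
print('s1 (TCP 500,32,20.6)')
for u in (222,225,228,231): print(u,[tuple(pt('s1',u,v).astype(int)) for v in range(170,196,3)])
E
```

```text
w1 finger tips (TCP z 166)
170 [(np.int64(554), np.int64(-97), np.int64(17)), (np.int64(559), np.int64(-98), np.int64(17)), (np.int64(565), np.int64(-98), np.int64(18)), (np.int64(499), np.int64(-33), np.int64(215)), (np.int64(499), np.int64(-31), np.int64(222)), (np.int64(499), np.int64(-29), np.int64(228)), (np.int64(500), np.int64(-28), np.int64(232))]
175 [(np.int64(554), np.int64(-90), np.int64(17)), (np.int64(560), np.int64(-91), np.int64(17)), (np.int64(499), np.int64(-32), np.int64(208)), (np.int64(499), np.int64(-30), np.int64(216)), (np.int64(499), np.int64(-28), np.int64(221)), (np.int64(500), np.int64(-27), np.int64(225)), (np.int64(502), np.int64(-27), np.int64(228))]
180 [(np.int64(554), np.int64(-83), np.int64(17)), (np.int64(560), np.int64(-84), np.int64(17)), (np.int64(499), np.int64(-29), np.int64(207)), (np.int64(500), np.int64(-28), np.int64(212)), (np.int64(501), np.int64(-27), np.int64(216)), (np.int64(504), np.int64(-27), np.int64(216)), (np.int64(506), np.int64(-27), np.int64(217))]
330 [(np.int64(571), np.int64(126), np.int64(1)), (np.int64(577), np.int64(126
[... 1866 characters left out ...]
np.int64(117)), (np.int64(497), np.int64(17), np.int64(104)), (np.int64(498), np.int64(18), np.int64(90)), (np.int64(498), np.int64(19), np.int64(76)), (np.int64(529), np.int64(69), np.int64(5)), (np.int64(519), np.int64(54), np.int64(9)), (np.int64(513), np.int64(47), np.int64(4))]
231 [(np.int64(471), np.int64(-41), np.int64(200)), (np.int64(466), np.int64(-49), np.int64(197)), (np.int64(465), np.int64(-49), np.int64(185)), (np.int64(467), np.int64(-45), np.int64(170)), (np.int64(507), np.int64(16), np.int64(86)), (np.int64(514), np.int64(27), np.int64(61)), (np.int64(508), np.int64(18), np.int64(58)), (np.int64(527), np.int64(49), np.int64(8)), (np.int64(518), np.int64(35), np.int64(11))]
```

The side view confirms it: with reported TCP z at 20.6, the lowest finger points are near z 58. The real tips are about 37 mm above the reported TCP, and the whole tool is shifted with them. I'll allow for that and find the remaining error by touch.

```bash
python3 -m handwheel '.36 -.02 0 0 1;0 0 -.45 0 1;0 0 -.4 0 1;0 0 0 0 1;0 0 0 0 1'
python3 -m handwheel '-.1 0 0 0 1;0 0 0 0 1'
python3 -m handwheel '-.1 0 -.1 0 1;0 0 0 0 1'
python3 -m handwheel '-.1 0 -.1 0 1;0 0 0 0 1'
```

```text
clock: 7.15
eef_pos: [535.9, 29.0, 22.7]
eef_rot: [-3.142, -0.001, 3.09]
wrist_force: [0.1, 0.7, 0.1]
finger_gap: 0.2
finger_force: 0.0
clock: 7.32
eef_pos: [532.2, 29.0, 23.9]
eef_rot: [3.142, 0.001, 3.09]
wrist_force: [-1.1, 0.0, -0.1]
finger_gap: 0.8
finger_force: 0.0
clock: 7.48
eef_pos: [528.5, 29.0, 19.6]
eef_rot: [3.142, 0.002, 3.09]
wrist_force: [2.8, -0.1, 4.4]
finger_gap: 0.4
finger_force: 2.7
clock: 7.65
eef_pos: [524.6, 29.0, 15.5]
eef_rot: [3.141, 0.002, 3.09]
wrist_force: [2.5, 0.1, 5.4]
finger_gap: 0.6
finger_force: 2.9
```

```bash
python3 -m handwheel '-.05 .01 -.06 0 1;-.12 .01 -.15 0 1;-.09 .01 -.12 0 1;-.08 .01 -.13 0 1;0 0 0 0 1'
python3 -m handwheel '-.06 .01 -.12 0 1;-.06 .01 -.13 0 1;0 0 0 0 1'
python3 -m handwheel '-.06 .01 -.12 0 1;0 0 0 0 1'
```

```text
clock: 8.07
eef_pos: [510.0, 30.5, -3.9]
eef_rot: [-3.141, -0.001, 3.09]
wrist_force: [0.6, -0.8, 1.7]
finger_gap: 0.5
finger_force: 1.1
clock: 8.32
eef_pos: [504.6, 31.6, -14.6]
eef_rot: [3.142, -0.002, 3.09]
wrist_force: [0.4, 0.0, -0.0]
finger_gap: 0.4
finger_force: 0.0
clock: 8.48
eef_pos: [502.5, 31.9, -19.2]
eef_rot: [3.142, -0.002, 3.09]
wrist_force: [0.5, 0.3, -0.6]
finger_gap: 0.5
finger_force: 0.0
```

```bash
python3 -m handwheel '0 0 -.04 0 1;0 0 -.04 0 1;0 0 0 0 1'
```

```text
clock: 8.73
eef_pos: [503.5, 31.8, -21.2]
eef_rot: [3.142, -0.0, 3.09]
wrist_force: [-2.8, 0.1, 6.0]
finger_gap: 0.4
finger_force: 2.3
```

```bash
python3 -m handwheel '0 0 .3 0 1;0 0 .6 0 1;0 0 .6 0 .51;0 0 .65 0 .51;.13 -.44 0 0 .51;.13 -.44 0 0 .51;0 0 0 0 .51;0 0 0 0 .51;0 0 0 0 .51'
python3 - <<'E'
from h import *
snap('wrist','w6')
a=np.load('w6.npz');d=a['d'];K,T=a['K'],a['T']
v,u=np.mgrid[0:384,0:512];r=np.stack([u,v,np.ones_like(u)],-1)@np.linalg.inv(K).T*d[...,None]
w=r@T[:3,:3].T+T[:3,3]
o=np.array([513.9,-.8]);t=np.radians(-3.3);R=np.array([[np.cos(t),-np.sin(t)],[np.sin(t),np.cos(t)]])
f=np.concatenate([(w[...,:2]-o)@R,w[...,2:]],-1);f[d==0]=np.nan
def box(x0,x1,y0,y1,z0=-5,z1=90):
    m=(f[...,0]>x0)&(f[...,0]<x1)&(f[...,1]>y0)&(f[...,1]<y1)&(f[...,2]>z0)&(f[...,2]<z1)&(v<216)
    q=f[m]; return len(q), np.percentile(q,[5,50,95],axis=0).round(1).tolist() if len(q) else None
print('lever',box(-27,-8,24,40)); print('loop',box(-46,-34,2,58,40)); print('bar',box(-58,-45,-10,8,20)); print('rel',box(-12,12,-24,-13,20)); print('loopend',box(-46,-34,-4,14,45))
i=[(246,v) for v in (180,190,200,210)];print(read_state()['eef_pos'])
E
```

```text
clock: 9.48
eef_pos: [513.5, -3.0, 64.3]
eef_rot: [3.141, -0.001, 3.09]
wrist_force: [-0.5, 0.2, -0.3]
finger_gap: 43.4
finger_force: 0.0
lever (313, [[-26.3, 24.7, 16.2], [-17.8, 32.0, 17.3], [-9.4, 39.2, 18.4]])
loop (372, [[-42.2, 4.6, 54.3], [-40.5, 28.5, 62.9], [-38.3, 54.2, 65.4]])
bar (324, [[-57.7, -8.7, 37.3], [-51.8, -0.9, 38.5], [-45.8, 6.9, 40.1]])
rel (334, [[-10.9, -23.2, 40.3], [-1.5, -18.6, 41.8], [8.7, -13.1, 58.7]])
loopend (128, [[-42.3, -2.6, 50.2], [-40.6, 5.8, 59.8], [-38.4, 13.2, 63.2]])
[513.47825435  -2.8296821   64.26798456]
```

Depth confirms it: the lever plate is level at z 17.3, the loops are shut (tops 65), and the bar is at 0.015. Next is the bar.

```bash
python3 -m handwheel '0 0 -.5 0 .51;0 0 -.5 0 .51;0 0 -.3 0 .51;0 0 -.18 0 .51;0 0 0 0 .51;0 0 0 0 .51' 20
python3 -m handwheel '0 0 0 0 1;0 0 0 0 1;0 0 0 0 1;0 0 0 0 1;0 0 0 0 1;0 0 0 0 1' 20
```

```text
clock: 10.03
eef_pos: [513.9, -3.1, 5.6]
eef_rot: [3.142, -0.0, 3.09]
wrist_force: [-0.2, -0.2, 0.3]
finger_gap: 46.2
finger_force: 0.0
clock: 10.53
eef_pos: [514.2, -5.1, 6.1]
eef_rot: [-3.139, 0.001, 3.09]
wrist_force: [-0.3, -14.0, 0.0]
finger_gap: 26.4
finger_force: 20.0
```

```bash
python3 -m handwheel '0 -.05 0 0 1;0 0 0 0 1'
python3 -m handwheel '0 0 -.1 0 1;0 0 -.1 0 1;0 0 -.1 0 1;0 0 -.07 0 1;0 0 0 0 1;0 0 0 0 1'
```

```text
clock: 10.7
eef_pos: [514.3, -5.3, 6.0]
eef_rot: [3.141, 0.001, 3.089]
wrist_force: [0.5, 1.3, -0.3]
finger_gap: 26.3
finger_force: 20.0
clock: 11.2
eef_pos: [514.4, -5.4, -9.1]
eef_rot: [-3.141, 0.001, 3.09]
wrist_force: [0.9, 0.4, 5.3]
finger_gap: 27.2
finger_force: 20.0
```

```bash
python3 -m handwheel '0 0 -.02 0 1;0 0 0 0 1;0 0 0 0 1'
python3 -m handwheel '0 0 0 0 .7;0 0 0 0 .55;0 0 0 0 .51;0 0 0 0 .51;0 .06 0 0 .51;0 0 0 0 .51'
```

```text
clock: 11.45
eef_pos: [514.5, -5.4, -9.2]
eef_rot: [-3.142, 0.002, 3.09]
wrist_force: [-3.1, 1.9, 15.6]
finger_gap: 26.9
finger_force: 20.0
clock: 11.95
eef_pos: [513.5, -2.6, -10.6]
eef_rot: [3.142, -0.001, 3.09]
wrist_force: [0.4, -0.6, -0.9]
finger_gap: 45.9
finger_force: 0.0
```

The bar is firmly on the papers and released. Now I'll retreat and check.

```bash
python3 -m handwheel '0 0 .4 0 .51;0 0 .6 0 .51;0 0 .6 0 .51;0 0 .7 0 .51;0 0 .8 0 .3;0 0 .6 0 0;0 0 0 0 0;0 0 0 0 0'
python3 - <<'E'
from h import *
snap('wrist','w7')
a=cv2.imread('pics/w7.png');cv2.imwrite('pics/w7b.png',cv2.resize(a,(800,600),interpolation=cv2.INTER_CUBIC))
a=np.load('w7.npz');d=a['d'];K,T=a['K'],a['T']
v,u=np.mgrid[0:384,0:512];r=np.stack([u,v,np.ones_like(u)],-1)@np.linalg.inv(K).T*d[...,None]
w=r@T[:3,:3].T+T[:3,3]
o=np.array([513.9,-.8]);t=np.radians(-3.3);R=np.array([[np.cos(t),-np.sin(t)],[np.sin(t),np.cos(t)]])
f=np.concatenate([(w[...,:2]-o)@R,w[...,2:]],-1)
def box(x0,x1,y0,y1,z0=-5,z1=90):
    m=(f[...,0]>x0)&(f[...,0]<x1)&(f[...,1]>y0)&(f[...,1]<y1)&(f[...,2]>z0)&(f[...,2]<z1)&(v<216)
    q=f[m]; return len(q), np.percentile(q,[5,50,95],axis=0).round(1).tolist() if len(q) else None
print('lever',box(-27,-8,24,40)); print('loop',box(-46,-34,2,58,40)); print('bar-',box(-58,-45,-10,8,20));print('bar+',box(45,58,-10,8,20)); print('rel',box(-12,12,-24,-13,20))
E
```

```text
clock: 12.62
eef_pos: [514.2, -2.9, 138.5]
eef_rot: [-3.142, 0.002, 3.09]
wrist_force: [0.3, -0.1, -1.2]
finger_gap: 68.9
finger_force: 0.0
lever (208, [[-26.8, 24.6, 16.2], [-18.4, 31.8, 17.3], [-8.7, 38.9, 18.5]])
loop (214, [[-42.2, 4.9, 54.8], [-40.5, 28.5, 62.9], [-38.4, 54.2, 65.5]])
bar- (188, [[-57.8, -9.5, 22.5], [-52.0, -1.3, 24.0], [-45.2, 6.9, 25.4]])
bar+ (23, [[45.1, -9.3, 23.0], [46.5, 1.8, 23.7], [48.1, 6.7, 25.5]])
rel (191, [[-11.0, -22.9, 25.9], [-1.2, -19.0, 27.5], [9.5, -13.0, 44.3]])
```

View pics/w7b.png

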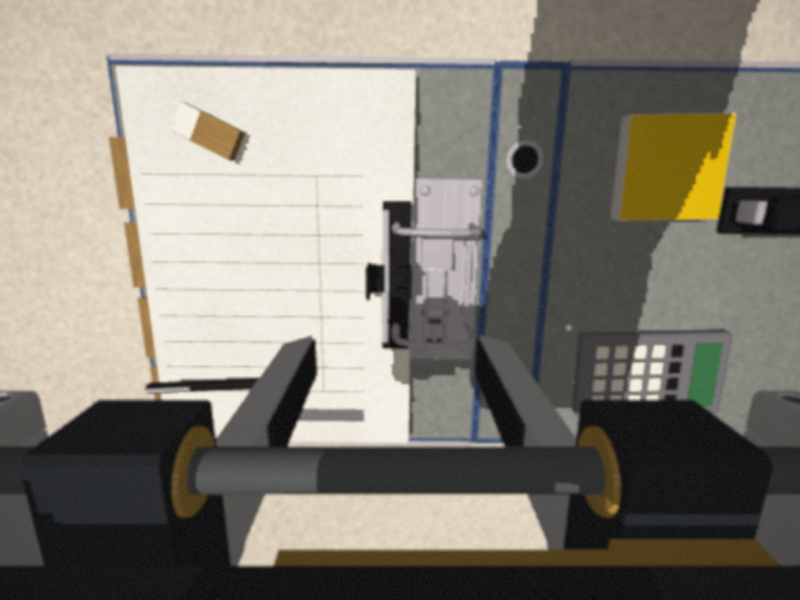

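The loops are shut onto the posts at (398,230) and (398,335). The lever is flat near (435,280). The bar top is at z 24, so the bar rests on the papers, with the release plate back out. The eraser, pen, calculator, note pad and stapler in view have not been disturbed.

```bash
python3 -c "from cell import *;print(sign_off())"
```

```text
the job is handed in; nothing more can be done
None
```

The file is closed and handed in at about 12.7 s: lever latched down with the loops shut, then the compressor bar lowered onto the papers and released, though my first press at the lever jammed on its end (about 64 N at the wrist, and it sprang back open) because the fingertips sit about 38 mm above the reported TCP.

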